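# Slide the wash bottle into its bench restraint and shut the gate

### The job

Park the red-capped wash bottle in the free place of the grey two-place bottle restraint: with the fingertips, push it low on its body so that it slides upright along the bench, through the open front and fully home against the back pad; do not take it between the fingers, lift it or let it tip. Then push the open blue gate fully shut behind it so the bottle cannot be knocked out, and draw the hand clear. Leave the blue-capped bottle in the other place, the film box, the beaker and the timer where they are.

Things in the scene. Friction and masses are not known exactly. Their poses are not given: they have to be found in the camera images.
- wash_bottle: White wash bottle, red cap, thin bent spout. Round body 67 mm in diameter, upright to about 115 mm, shoulder to 152 mm, cap top 176 mm, spout to 212 mm; 0.18 to 0.37 kg, loose on the bench, tips if pushed high. Origin in the plane of the underside, 21 mm off the axis, which is at own (0, +21 mm); own z up; spout to own -y.
- bottle_foot (a point): Centre of the wash bottle's underside, on the axis of its round body (radius 33.5 mm).
- bottle_station: Grey sheet-metal restraint fixed to the bench, two floorless places side by side. Origin under its centre on the bench; own +x points into the places (open front at -x), +y to the free place, z up. Walls 66 mm high, 3 mm thick, x -39 to 45 mm, at y = 87.5, 0, -87.5 mm. Free place: centre y = 44, 84 mm wide inside, back pad face x = 37 mm. The other has a bottle and a shut, fixed gate.
- place_home (a point): Point on the bench at own (3.5, 44, 0) mm of the restraint, where the centre of the wash bottle's foot stands when it is fully home against the back pad; x axis points into the place, y axis across it.
- gate_a (a joint): Blue gate of the free place, on an upright hinge (rad): 0 shut, 1.57 straight out, end stop 2.5. Friction 0.06 N m holds it where it is left. Framed panel 7 mm thick, 14 to 58 mm above the bench, 92 mm long from the hinge axis. Shut, its inner face stands about 6 mm behind a bottle that is fully home. Starts at 1.55 to 1.95.
- gate_hinge (a point): Hinge axis of that gate at mid-height of the panel (36 mm), at own (-40, 93.5) mm of the restraint. From here the gate runs 88 mm to point gate_end. At joint angle a its direction in the restraint's frame is (-sin a, -cos a).
- gate_end (a point): Free end of the open gate, mid-height (36 mm) of the panel, on its centre plane, 88 mm from the hinge axis.
- parked_bottle: Clear laboratory bottle with blue cap, 70 mm diameter, 135 mm high, standing in the other place; leave it. Origin: centre of underside.
- film_box: White and blue carton of sealing film, 52 x 130 x 52 mm (x, y, z); leave it. Origin: centre of underside.
- beaker: Empty clear beaker, 73 mm diameter, 92 mm high; leave it. Origin: centre of underside.
- timer: White bench timer, 62 x 66 x 21 mm; leave it. Origin: centre of underside.
There are look-alikes about, which are no part of the job. What is shaped like the wash_bottle but orange or yellow is not meant.

How it is judged:
By the outcome, as a careful person would: the job done as asked, in the order asked, and still so for the second after the job is handed in, with the robot touching nothing.
It also fails if it takes over 66 s, if anything falls off the work surface, if the arm or the gripper's body presses on something with over 40 N, if the wrist force passes 120 N, or if a joint passes its speed limit or range.

### The arm

A 6-joint arm with a two-finger parallel gripper is mounted at the origin on a cart in front of the work surface, level with it; the furniture and walls round the work are solid. World frame = base frame: x ahead of the robot, y to its left, z up, the work surface at z = 0. Lengths are in mm, angles in rad, forces in N, time in s.
With the tool pointing down it reaches from about 275 to 750 mm from the base axis. Payload 10.2 kg.
Tool frame: the origin (TCP) lies midway between the tips of the shut fingers; the grasp point (between the pads) lies 19 mm behind it; z points along the fingers, y is the line along which they close (so a half turn about z gives the same grasp; the last joint's range is limited). The gripper opens to 85 mm and grips with 20 to 120 N. Pads are 22 mm wide; open, the fingers measure 114 mm over their backs; the gripper's body (76 mm by 85 mm) begins 54 mm behind the grasp point. The pads swing forward as they close: fully open they stand 13 mm farther back than shut.
Start: joints at [-1.345, 0.313, 1.498, -0, 1.331, -0.223], TCP at [227.778, -473.02, 231.294] pointing down, gripper open.
Joint ranges: [-2.94, 2.94], [-0.97, 2.17], [0.19, 2.56], [-1.23, 4.37], [0.02, 3.11], [-2.88, 2.88]. Speed limits (rad/s): [2.39, 2.39, 3.01, 3.14, 3.14, 3.14].

### API

Orientations are given as a unit quaternion [w, x, y, z].
In Python, from rig import sense, capture, finish_job, find_in, place_of gives the robot as it stands. The module is installed in compiled form; this text tells all that it offers.
- The arm moves only by the shell command python3 -m jog 'ROWS' [FORCE]. ROWS is JSON, a list of rows, each an object of numbers: "tx", "ty", "tz": the shift along the tool's x, y, z in mm; "ax", "ay", "az": the turn, a rotation vector about the tool's x, y, z in rad; "jaw": the closure, from -1 (fully open) to 1 (shut), so that 0 is half open. In form: [{"tx": .., "ty": .., "tz": .., "ax": .., "ay": .., "az": .., "jaw": ..}, ...]. A call has 1 to 5 rows; each row shifts and turns the commanded pose from where the row before left it, along the tool's axes as they then stand; what a row does not reach is not made up. A row lasts 1/8 s, in which the tool goes at most 62.5 mm and 10.7 degrees, less where a joint would pass 70% of its speed; a pose out of reach is approached as far as the arm can. A call with a gripper value outside its range is refused whole. The fingers move at their own pace and stop on an object; FORCE is the grip in N (left out, the last holds). Time passes only in rows, so rows that do not move let the fingers close. It gives the time, the measured TCP pose, the force, the opening and the grip force at its end, in the units of the state.
- sense(): the state, without advancing time (a new reading comes with each control period).
- capture(name): name is "side" or "top"; returns a dict with "color" (400x640x3 uint8, red, green, blue), "depth" (400x640 float32, mm along the optical axis (not along the pixel's ray), 0 where there is no reading), "fx", "fy", "cx", "cy" (pixels), "k1" (the pictures are not rectified: a ray, as slopes to the right and down, at radius r is drawn at 1 + k1 r^2 times it, then the intrinsics apply), "camera_from_world" (4x4, takes a point from world to camera coordinates). Camera axes: x right, y up, looking along -z (the intrinsics and any distortion apply to the point x, -y, -z); pixel columns grow to the right and rows downward; lengths in mm; the calibration is good to about 2 mm. A picture is of the moment at which its call begins.
- finish_job(): hands the job in; it is judged then, once.
Trained networks look in the newest picture that a camera, given by its name, has taken for a name from the list of things; names that differ only in an ending like _2 or _b are one class to them, and where a whole thing is asked for, a point or a joint stands for the part that bears it (a point fixed in the world has none). Each returns a list of dicts, best first, with "conf" (0 to 1); they miss things now and then, are a little off and sometimes report something else, mostly with a low value. They report only what shows in the picture. A call takes as long as a camera call. They do not tell look-alikes from the thing itself.
- find_in(query, camera): "centre" ([column, row] in pixels, amid what is visible of it).
- place_of(query, camera): "centre" ([column, row] in pixels: a listed point, or the origin of a listed thing).
The state is a dict: "time_s": time; "joints": joint angles; "dq": joint speeds; "tau": joint torques, N m; "eef_pos": TCP position; "ee_rot": TCP orientation; "force": force on the tool from outside, world axes, zero at the start; "wrist_torque": the same for the moment, N m; "grip_width": opening from 0.0 (shut) to 1.0 (fully open); "grip_force": force on a finger pad.
Only numpy, scipy, OpenCV 4.12 (cv2) and the standard library are available. Lean on these libraries where they do the work, as an engineer would, in place of code of your own. Each camera call takes 0.05 s, during which the arm holds its last target. There are 200 camera calls.

## Working session

There is one attempt and no reset: what is moved stays moved. The work goes in short steps, Python scripts to look and compute and a shell command to move; the robot and the scene stay as the last step left them, time stands still between calls to the robot, and variables do not carry over. Pictures are saved under pics/ and viewed, at most 10 in all, crops included, and the job is handed in when it is done.

```bash
mkdir -p pics; cat > h.py <<'E'
import numpy as np, cv2
from rig import sense, capture, finish_job, find_in, place_of
def ray(c,px):
    d=np.array([(px[0]-c["cx"])/c["fx"],(px[1]-c["cy"])/c["fy"]]); u=d.copy()
    for _ in range(20): u=d/(1+c["k1"]*(u@u))
    M=np.array(c["camera_from_world"]); R=M[:3,:3]; t=M[:3,3]
    return -R.T@t, R.T@np.array([u[0],-u[1],-1.0])
def at_z(c,px,z):
    o,d=ray(c,px); return o+d*(z-o[2])/d[2]
def at_depth(c,px):
    o,d=ray(c,px); D=c["depth"][int(round(px[1])),int(round(px[0]))]; return o+d*D
def save(c,n): cv2.imwrite("pics/"+n+".png",c["color"][:,:,::-1])
E
python3 - <<'E'
from h import *
np.set_printoptions(precision=1,suppress=True)
Z={"wash_bottle":0,"bottle_foot":0,"bottle_station":0,"place_home":0,"gate_hinge":36,"gate_end":36,"parked_bottle":0,"film_box":0,"beaker":0,"timer":0}
for n in("side","top"):
    c=capture(n); save(c,n+"0"); print(n,"cam",ray(c,(320,200))[0])
    for q,z in Z.items():
        for r in place_of(q,n)[:3]:
            print(q,round(r["conf"],2),np.array(r["centre"]),at_z(c,r["centre"],z))
E
```

```text
side cam [  494.2 -1199.3   769.8]
wash_bottle 0.96 [320.7 298.8] [ 570.9 -460.7    0. ]
wash_bottle 0.76 [263.9 214.9] [402.9 -57.5   0. ]
wash_bottle 0.6 [294.  242.4] [ 504.9 -216.     0. ]
bottle_foot 0.84 [270.9 209. ] [426.2 -20.7   0. ]
bottle_foot 0.71 [296.8 249.2] [ 512.8 -250.2    0. ]
bottle_foot 0.59 [317.8 292.4] [ 564.8 -436.8    0. ]
bottle_station 0.86 [319.  182.8] [611.5 163.4   0. ]
gate_hinge 0.94 [296.2 184.5] [519.2  89.4  36. ]
gate_end 0.41 [290.5 192.9] [497.1  28.5  36. ]
parked_bottle 0.58 [329.2 182.1] [652.7 167.8   0. ]
film_box 0.98 [351.3 230.1] [ 695.3 -157.6    0. ]
film_box 0.3 [318.  162.9] [619.9 340.1   0. ]
beaker 0.8 [359.5 269.1] [ 692.3 -348.9   -0. ]
timer 0.45 [317.3 164.5] [615.8 324.7   0. ]
top cam [ 386.1  -27.2 1520.7]
wash_bottle 0.98 [448.8 192. ] [ 576.2 -460.1    0. ]
wash_bottle 0.94 [326.1 244.5] [405.7 -51.8   0. ]
wash_bottle 0.79 [372.4 211.4] [ 513.2 -204.9    0. ]
bottle_foot 0.72 [379.5 210.9] [ 514.8 -228.4    0. ]
bottle_foot 0.59 [439.2 198.2] [ 555.7 -427.3    0. ]
bottle_station 0.97 [261.6 186.5] [597.9 160.2   0. ]
place_home 0.76 [264.7 198.1] [559.3 149.6   0. ]
gate_hinge 0.94 [274.  212.4] [508.8 115.3  36. ]
gate_hinge 0.31 [416.4 157.8] [ 684.6 -347.6   36. ]
gate_end 0.48 [303.2 216.9] [493.8  21.6  36. ]
parked_bottle 0.59 [263.3 168.3] [658.9 155.    0. ]
film_box 0.89 [358.3 160.7] [ 682.8 -161.     0. ]
beaker 0.96 [414.2 155. ] [ 701.4 -348.3    0. ]
timer 0.71 [209.3 180.9] [617.8 334.2   0. ]
```

View pics/side0.png

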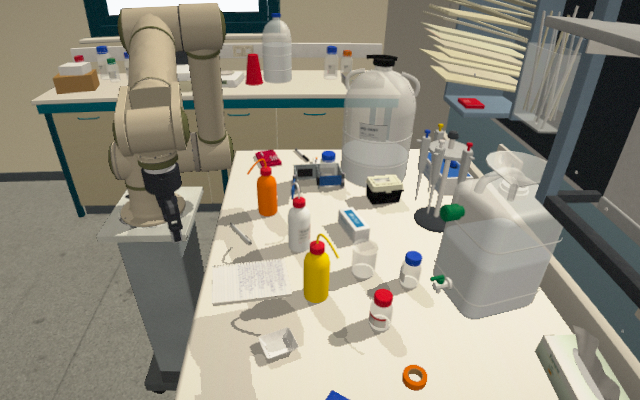

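View pics/top0.png

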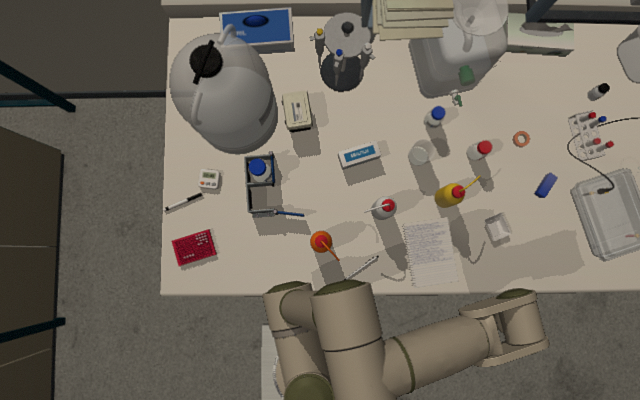

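The pictures show the white, red-capped bottle at top (385,208) and side (299,225). The restraint is at top (260,183), with its front facing -y and its gate running from (275,212) to (303,215). I'll refine the positions with depth.

```bash
python3 - <<'E'
from h import *
from scipy.optimize import least_squares
np.set_printoptions(precision=1,suppress=True)
def cloud(c):
    h,w=c["depth"].shape; u,v=np.meshgrid(np.arange(w),np.arange(h))
    d=np.stack([(u-c["cx"])/c["fx"],(v-c["cy"])/c["fy"]],-1); s=d.copy()
    for _ in range(20): s=d/(1+c["k1"]*(s**2).sum(-1,keepdims=True))
    D=c["depth"][...,None]; P=np.concatenate([s[...,:1]*D,-s[...,1:]*D,-D],-1)
    M=np.array(c["camera_from_world"]); return (P-M[:3,3])@M[:3,:3], c["depth"]>0
for n in("side","top"):
    c=capture(n); P,ok=cloud(c); C=c["color"].astype(int)
    f=ok&(abs(P[...,2])<8)&(abs(P[...,0]-560)<60)&(abs(P[...,1]+50)<60); print(n,"bench z",np.median(P[f][:,2]),P[f][:,2].std())
    b=ok&(P[...,2]>25)&(P[...,2]<112)&(np.hypot(P[...,0]-513,P[...,1]+235)<65); Q=P[b]
    if len(Q)>20:
        r=least_squares(lambda p:np.hypot(Q[:,0]-p[0],Q[:,1]-p[1])-33.5,[513,-235],loss="soft_l1"); print("bottle",len(Q),r.x,np.abs(r.fun).mean())
    red=ok&(C[...,0]>140)&(C[...,1]<60)&(C[...,2]<60)&(np.hypot(P[...,0]-513,P[...,1]+235)<70); print("cap",red.sum(),np.median(P[red],0),P[red].max(0))
    blue=ok&(C[...,2]>C[...,0]+25)&(P[...,2]>10)&(P[...,2]<75)&(P[...,0]>440)&(P[...,0]<560)&(P[...,1]>-10)&(P[...,1]<140); Q=P[blue]
    if len(Q)>5:
        top=Q[Q[:,2]>45]; print("gate",len(Q),len(top)); print(top[np.argsort(top[:,1])][::max(1,len(top)//12)])
    w=ok&(P[...,2]>52)&(P[...,2]<78)&(P[...,0]>460)&(P[...,0]<730)&(P[...,1]>90)&(P[...,1]<240)
    im=cv2.resize(c["color"][130:240,220:420,::-1] if n=="top" else c["color"][140:260,230:380,::-1],None,fx=4 if n=="top" else 5,fy=4 if n=="top" else 5,interpolation=cv2.INTER_CUBIC); cv2.imwrite(f"pics/{n}_crop.png",im)
    np.save(n+"_w.npy",P[w]); 
    if n=="top": 
        x,y,z=P[w].T; H,_,_=np.histogram2d(x,y,[np.arange(460,735,6),np.arange(90,245,6)]); print(H.astype(int))
E
```

```text
side bench z -1.7797852469756665 1.6641480514505047
bottle 522 [ 520.6 -233.7] 1.1972425033368381
cap 65 [ 520.4 -243.6  170.9] [ 534.6 -225.6  176.9]
gate 42 22
[[502.6  15.2  55.9]
 [502.5  17.9  46. ]
 [502.6  19.2  49.4]
 [506.2  19.9  53.1]
 [502.7  27.2  53.1]
 [506.3  27.3  52.9]
 [502.8  28.   56.8]
 [506.4  32.7  54. ]
 [506.5  34.3  57.2]
 [502.9  43.7  51.9]
 [506.6  43.8  55.9]
 [503.   47.2  54. ]
 [510.4  54.9  53.7]
 [507.2  78.2  53.3]
 [511.   86.6  52.8]
 [511.1  89.2  55.6]
 [514.9  92.2  53.9]
 [511.2  95.2  56.5]
 [515.  100.1  53.8]
 [507.5 101.8  48.7]
 [511.4 105.   55.5]
 [507.6 106.7  50.3]]
top bench z -0.9616787204408193 3.1124771379788125
bottle 72 [ 518.9 -232. ] 0.33963981163904144
cap 32 [ 527.7 -227.5  175.5] [ 535.4 -217.   180.3]
gate 58 54
[[498.4  21.5  56.4]
 [501.7  27.9  54.4]
 [501.6  34.2  56.1]
 [501.2  40.3  61.5]
 [501.1  46.5  63.2]
 [501.8  53.2  55.3]
 [504.6  59.2  60.9]
 [507.6  65.4  62.3]
 [505.   72.2  56. ]
 [507.6  78.   63.3]
 [504.9  84.7  57.8]
 [505.4  88.3  52.6]
 [511.6  94.4  55.3]
 [508.5 100.8  54.7]]
[[0 0 0 ... 0 0 0]
 [0 0 0 ... 0 0 0]
 [0 0 0 ... 0 0 0]
 ...
 [0 0 0 ... 0 0 0]
 [0 0 0 ... 0 0 0]
 [0 0 0 ... 0 0 0]]
```

View pics/top_crop.png

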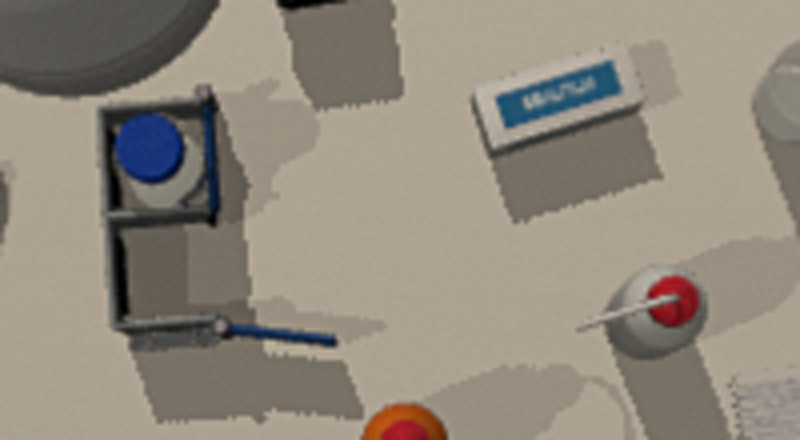

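View pics/side_crop.png

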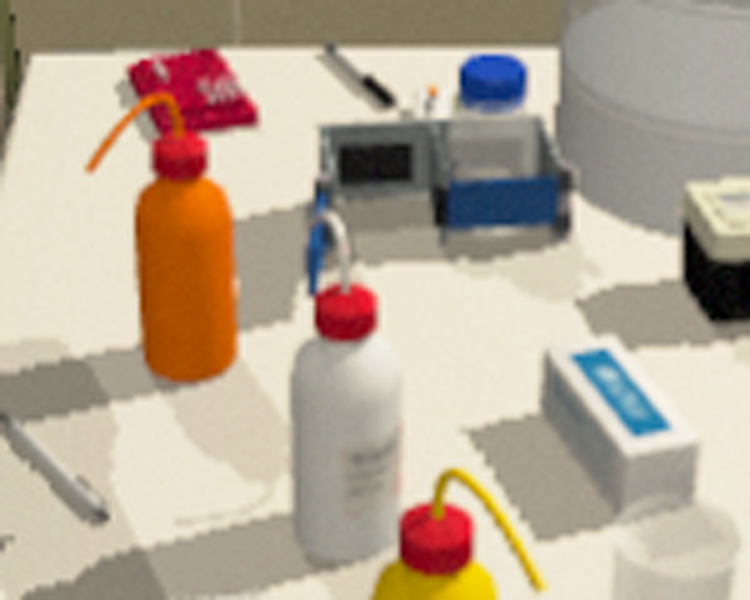

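```bash
python3 - <<'E'
from h import *
np.set_printoptions(precision=1,suppress=True)
c=capture("top")
pts={"far back out":(101,104),"near back out":(114,329),"near front end":(214,325),"hinge":(222,326),"div front":(213,217),"far front":(205,100),"gate end":(335,341)}
W={}
for k,(a,b) in pts.items():
    z=58 if k=="gate end" else 66
    W[k]=at_z(c,(220+a/4-.4,130+b/4-.4),z); print(k,W[k])
O=np.array([[45,-89],[45,89],[-39,87.5],[-40,93.5],[-39,0],[-39,-87.5]],float)
B=np.array([W[k][:2] for k in("far back out","near back out","near front end","hinge","div front","far front")])
o=O-O.mean(0); b=B-B.mean(0)
th=np.arctan2((o[:,0]*b[:,1]-o[:,1]*b[:,0]).sum(),(o*b).sum()); R=np.array([[np.cos(th),-np.sin(th)],[np.sin(th),np.cos(th)]])
t=B.mean(0)-R@O.mean(0); print("station",t,np.degrees(th)); print(B-(O@R.T+t))
for p in((3.5,44),(-40,93.5),(-90,44)): print(p,R@p+t)
e=R.T@(W["gate end"][:2]-t)-[-40,93.5]; print("gate angle",np.arctan2(-e[0],-e[1]),np.hypot(*e))
s=sense(); print(s["eef_pos"],s["ee_rot"],s["grip_width"])
from scipy.spatial.transform import Rotation as Ro
q=s["ee_rot"]; print(Ro.from_quat(np.r_[q[1:],q[0]]).as_matrix())
E
```

```text
far back out [688.6 206.4  66. ]
near back out [508.5 194.   66. ]
near front end [511.2 115.2  66. ]
hinge [510.4 108.9  66. ]
div front [597.  116.4  66. ]
far front [691.2 123.3  66. ]
gate end [498.7  20.4  58. ]
station [599.4 156.1] 93.15942227107239
[[ 2.7  0.5]
 [ 0.4 -2.1]
 [-3.   2.9]
 [ 2.1 -2. ]
 [-4.6 -0.7]
 [ 2.3  1.4]]
(3.5, 44) [555.3 157.1]
(-40, 93.5) [508.3 111. ]
(-90, 44) [560.5  63.8]
gate angle 1.7311526246126723 91.1216863386393
[ 227.8 -473.   231.3] [ 0.   1.   0.2 -0. ] 1.0005686859151584
[[ 0.9  0.4 -0. ]
 [ 0.4 -0.9 -0. ]
 [-0.   0.  -1. ]]
```

```bash
cat >> h.py <<'E'
from scipy.spatial.transform import Rotation as Ro
def Rt(head,tilt):
    p,t=np.radians([head,tilt]); h=np.array([np.cos(p),np.sin(p),0]); k=np.array([0,0,1.])
    return np.c_[np.cos(t)*h+np.sin(t)*k,[np.sin(p),-np.cos(p),0],np.sin(t)*h-np.cos(t)*k]
def go(pos,head,tilt):
    """turn wanted (tool rotvec), then shift along the target tool axes"""
    s=sense(); q=s["ee_rot"]; R=Ro.from_quat(np.r_[q[1:],q[0]]).as_matrix(); T=Rt(head,tilt)
    d=np.array(pos)-s["eef_pos"]
    print("t",round(s["time_s"],2),"pos",np.round(s["eef_pos"],1),"F",np.round(s["force"],1),"w",round(s["grip_width"],2),"j",np.round(s["joints"],2))
    print("TURN",np.round(Ro.from_matrix(R.T@T).as_rotvec(),3)," SHIFT(target axes)",np.round(T.T@d,1)," SHIFT(now axes)",np.round(R.T@d,1))
E
python3 - <<'E'
from h import *
go([485,-305,231],65,40)
E
```

```text
t 1.25 pos [ 227.8 -473.   231.3] F [-0.  -0.7  0.7] w 1.0 j [-1.35  0.31  1.5  -0.    1.33 -0.22]
TURN [ 0.239  0.67  -0.657]  SHIFT(target axes) [199.7 162.1 168. ]  SHIFT(now axes) [ 3.047e+02 -3.980e+01  3.000e-01]
```

```bash
python3 -m jog '[{"ax":0.04,"ay":0.112,"az":-0.11,"jaw":0.2},{"ax":0.04,"ay":0.112,"az":-0.11,"jaw":0.2},{"ax":0.04,"ay":0.112,"az":-0.11,"jaw":0.2},{"ax":0.04,"ay":0.112,"az":-0.11,"jaw":0.2},{"ax":0.04,"ay":0.112,"az":-0.11,"jaw":0.2}]' 30
python3 -m jog '[{"ax":0.04,"ay":0.112,"az":-0.11,"jaw":0.2},{"tx":28,"ty":23,"tz":24,"jaw":0.2},{"tx":28,"ty":23,"tz":24,"jaw":0.2},{"tx":28,"ty":23,"tz":24,"jaw":0.2}]'
python3 - <<'E'
from h import *
go([485,-305,231],65,40)
E
```

```text
t 1.25 pos [ 227.8 -473.   231.3] F [-0.  -0.7  0.7] w 1.0 j [-1.35  0.31  1.5  -0.    1.33 -0.22]
TURN [ 0.239  0.67  -0.657]  SHIFT(target axes) [199.7 162.1 168. ]  SHIFT(now axes) [ 3.047e+02 -3.980e+01  3.000e-01]schema error: expected keys tx, ty, tz, ax, ay, az, jaw
schema error: expected keys tx, ty, tz, ax, ay, az, jaw
```

```bash
python3 -m jog '[{"tx":0,"ty":0,"tz":0,"ax":0.04,"ay":0.112,"az":-0.11,"jaw":0.2},{"tx":0,"ty":0,"tz":0,"ax":0.04,"ay":0.112,"az":-0.11,"jaw":0.2},{"tx":0,"ty":0,"tz":0,"ax":0.04,"ay":0.112,"az":-0.11,"jaw":0.2},{"tx":0,"ty":0,"tz":0,"ax":0.04,"ay":0.112,"az":-0.11,"jaw":0.2},{"tx":0,"ty":0,"tz":0,"ax":0.04,"ay":0.112,"az":-0.11,"jaw":0.2}]' 30
python3 -m jog '[{"tx":0,"ty":0,"tz":0,"ax":0.04,"ay":0.112,"az":-0.11,"jaw":0.2},{"tx":28,"ty":23,"tz":24,"ax":0,"ay":0,"az":0,"jaw":0.2},{"tx":28,"ty":23,"tz":24,"ax":0,"ay":0,"az":0,"jaw":0.2},{"tx":28,"ty":23,"tz":24,"ax":0,"ay":0,"az":0,"jaw":0.2}]'
python3 - <<'E'
from h import *
go([485,-305,231],65,40)
E
```

```text
time_s: 1.88
eef_pos: [227.5, -473.2, 231.5]
ee_rot: [-0.156, 0.835, 0.467, 0.245]
force: [0.6, -0.1, -0.7]
grip_width: 0.399
grip_force: 0.0
time_s: 2.38
eef_pos: [337.9, -400.9, 230.3]
ee_rot: [-0.184, 0.792, 0.506, 0.289]
force: [1.2, -0.2, -0.2]
grip_width: 0.401
grip_force: 0.0
t 2.38 pos [ 337.9 -400.9  230.3] F [ 1.2 -0.2 -0.2] w 0.4 j [-1.31  0.55  1.3   0.44  1.83 -0.88]
TURN [-0.001 -0.002  0.002]  SHIFT(target axes) [114.7  92.8  95.3]  SHIFT(now axes) [114.3  93.1  95.4]
```

```bash
python3 -m jog '[{"tx":28.5,"ty":23,"tz":24,"ax":0,"ay":0,"az":0,"jaw":0.2},{"tx":28.5,"ty":23,"tz":24,"ax":0,"ay":0,"az":0,"jaw":0.2},{"tx":28.5,"ty":23,"tz":24,"ax":0,"ay":0,"az":0,"jaw":0.2},{"tx":28.5,"ty":23.5,"tz":23.5,"ax":0,"ay":0,"az":0,"jaw":0.2},{"tx":-27,"ty":0,"tz":32,"ax":0,"ay":0,"az":0,"jaw":0.2}]'
python3 -m jog '[{"tx":-27,"ty":0,"tz":32,"ax":0,"ay":0,"az":0,"jaw":0.2},{"tx":-27,"ty":0,"tz":32,"ax":0,"ay":0,"az":0,"jaw":0.2},{"tx":-27,"ty":0,"tz":32,"ax":0,"ay":0,"az":0,"jaw":0.2},{"tx":-13,"ty":0,"tz":16,"ax":0,"ay":0,"az":0,"jaw":0.2},{"tx":0,"ty":0,"tz":0,"ax":0,"ay":0,"az":0,"jaw":0.2}]'
python3 - <<'E'
from h import *
go([485,-305,18],65,40)
c=capture("side"); cv2.imwrite("pics/s1.png",cv2.resize(c["color"][100:320,150:450,::-1],None,fx=2.6,fy=2.6))
E
```

```text
time_s: 3.0
eef_pos: [485.7, -304.5, 190.7]
ee_rot: [-0.182, 0.79, 0.508, 0.289]
force: [0.1, -1.1, -0.4]
grip_width: 0.398
grip_force: 0.0
time_s: 3.62
eef_pos: [483.4, -305.2, 42.4]
ee_rot: [-0.185, 0.791, 0.506, 0.289]
force: [-0.9, 1.0, 1.8]
grip_width: 0.401
grip_force: 0.0
t 3.62 pos [ 483.4 -305.2   42.4] F [-0.9  1.   1.8] w 0.4 j [-1.02  0.79  1.43  0.58  1.39 -0.83]
TURN [-0.002 -0.003  0.002]  SHIFT(target axes) [-15.    1.3  19.2]  SHIFT(now axes) [-15.1   1.4  19.1]
```

View pics/s1.png

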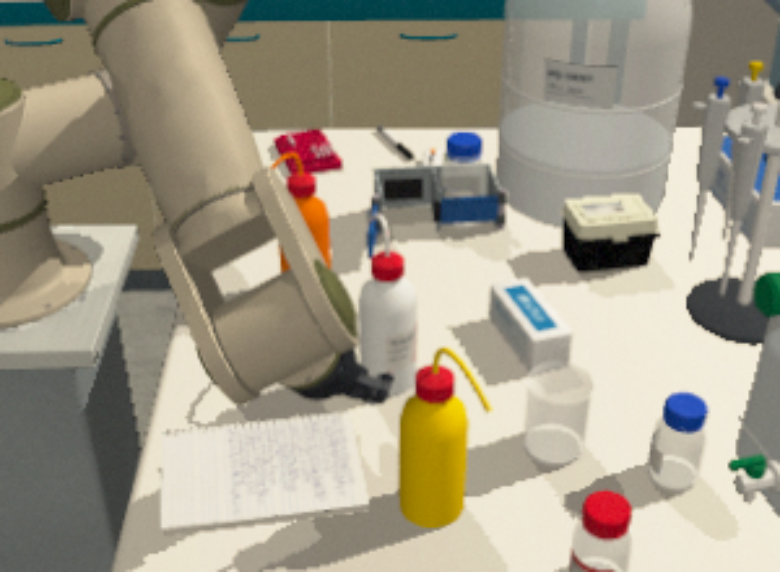

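```bash
python3 -m jog '[{"tx":-15,"ty":1,"tz":19,"ax":0,"ay":0,"az":0,"jaw":0.2},{"tx":14,"ty":0,"tz":11.5,"ax":0,"ay":0,"az":0,"jaw":0.2},{"tx":13,"ty":0,"tz":11,"ax":0,"ay":0,"az":0,"jaw":0.2},{"tx":4,"ty":0,"tz":3.5,"ax":0,"ay":0,"az":0,"jaw":0.2},{"tx":4,"ty":0,"tz":3.5,"ax":0,"ay":0,"az":0,"jaw":0.2}]'
python3 -m jog '[{"tx":4,"ty":0,"tz":3.5,"ax":0,"ay":0,"az":0,"jaw":0.2},{"tx":6,"ty":-2,"tz":5,"ax":0,"ay":0,"az":0,"jaw":0.2},{"tx":7,"ty":-3,"tz":6,"ax":0,"ay":0,"az":0,"jaw":0.2},{"tx":7,"ty":-3,"tz":6,"ax":0,"ay":0,"az":0,"jaw":0.2},{"tx":4,"ty":-1,"tz":3.5,"ax":0,"ay":0,"az":0,"jaw":0.2}]'
cat > b.py <<'E'
from h import *
from scipy.optimize import least_squares
def cloud(c):
    h,w=c["depth"].shape; u,v=np.meshgrid(np.arange(w),np.arange(h))
    d=np.stack([(u-c["cx"])/c["fx"],(v-c["cy"])/c["fy"]],-1); s=d.copy()
    for _ in range(20): s=d/(1+c["k1"]*(s**2).sum(-1,keepdims=True))
    D=c["depth"][...,None]; P=np.concatenate([s[...,:1]*D,-s[...,1:]*D,-D],-1)
    M=np.array(c["camera_from_world"]); return (P-M[:3,3])@M[:3,:3], c["depth"]>0
def bottle(n,g,zlo=60):
    c=capture(n); P,ok=cloud(c); C=c["color"].astype(int)
    grey=(C.max(-1)-C.min(-1)<30)&(C.min(-1)>110)
    b=ok&grey&(P[...,2]>zlo)&(P[...,2]<113)&(np.hypot(P[...,0]-g[0],P[...,1]-g[1])<50); Q=P[b]
    r=least_squares(lambda p:np.hypot(Q[:,0]-p[0],Q[:,1]-p[1])-33.5,g,loss="soft_l1")
    red=ok&(C[...,0]>140)&(C[...,1]<60)&(C[...,2]<60)&(np.hypot(P[...,0]-g[0],P[...,1]-g[1])<50)&(P[...,2]>140)
    print(n,"bottle",len(Q),np.round(r.x,1),round(np.abs(r.fun).mean(),2),"cap",np.round(np.median(P[red],0),1)); return c
E
python3 - <<'E'
from b import *
go([505,-264,16],65,40)
bottle("side",[525,-210]); bottle("top",[525,-210])
E
```

```text
time_s: 4.3
eef_pos: [504.4, -263.3, 19.3]
ee_rot: [-0.184, 0.791, 0.506, 0.289]
force: [-0.3, -0.3, 0.5]
grip_width: 0.4
grip_force: 0.3
time_s: 4.92
eef_pos: [511.3, -225.6, 18.3]
ee_rot: [-0.184, 0.791, 0.506, 0.289]
force: [-1.5, -2.7, 1.1]
grip_width: 0.398
grip_force: 1.6
t 4.92 pos [ 511.3 -225.6   18.3] F [-1.5 -2.7  1.1] w 0.4 j [-0.91  0.77  1.56  0.65  1.25 -0.82]
TURN [-0.002 -0.002  0.003]  SHIFT(target axes) [-30.2  10.5 -22.3]  SHIFT(now axes) [-30.2  10.4 -22.4]
side bottle 183 [ 526.  -196.2] 1.37 cap [ 527.3 -207.8  170.8]
top bottle 2 [ 524.2 -193.7] 0.0 cap [ 532.2 -190.   172.9]
```

```bash
python3 -m jog '[{"tx":8,"ty":-3,"tz":6.7,"ax":0,"ay":0,"az":0,"jaw":0.2},{"tx":12,"ty":-5,"tz":10,"ax":0,"ay":0,"az":0,"jaw":0.2},{"tx":12,"ty":-5,"tz":10,"ax":0,"ay":0,"az":0,"jaw":0.2},{"tx":12,"ty":-5,"tz":10,"ax":0,"ay":0,"az":0,"jaw":0.2},{"tx":12,"ty":-5,"tz":10,"ax":0,"ay":0,"az":0,"jaw":0.2}]'
python3 -m jog '[{"tx":8,"ty":-3,"tz":6.7,"ax":0,"ay":0,"az":0,"jaw":0.2},{"tx":4,"ty":-1.5,"tz":3.4,"ax":0,"ay":0,"az":0,"jaw":0.2},{"tx":2,"ty":0,"tz":1.7,"ax":0,"ay":0,"az":0,"jaw":0.2},{"tx":-12,"ty":0,"tz":-10,"ax":0,"ay":0,"az":0,"jaw":0.2},{"tx":-16,"ty":0,"tz":-13,"ax":0,"ay":0,"az":0,"jaw":0.2}]'
python3 - <<'E'
from b import *
bottle("side",[537,-110]); bottle("top",[537,-110])
go([545,-190,17],92,38)
E
```

```text
time_s: 5.65
eef_pos: [521.1, -149.1, 18.6]
ee_rot: [-0.184, 0.791, 0.506, 0.289]
force: [-0.6, -1.4, -0.8]
grip_width: 0.401
grip_force: 0.6
time_s: 6.28
eef_pos: [508.9, -166.3, 18.2]
ee_rot: [-0.184, 0.791, 0.506, 0.289]
force: [-0.2, -0.1, 0.4]
grip_width: 0.406
grip_force: 0.0
side bottle 228 [ 539.4 -102.2] 1.43 cap [ 540.1 -112.2  171. ]
top bottle 0 [ 537. -110.] nan cap [544.4 -97.  173.5]
t 6.38 pos [ 508.9 -167.8   18.1] F [ 0.4  0.7 -0.5] w 0.4 j [-0.84  0.72  1.68  0.7   1.17 -0.83]
TURN [ 0.298 -0.035 -0.365]  SHIFT(target axes) [-19.1  35.3 -13.5]  SHIFT(now axes) [-4.4 42.1 -2.2]b.py:15: RuntimeWarning: Mean of empty slice.
  print(n,"bottle",len(Q),np.round(r.x,1),round(np.abs(r.fun).mean(),2),"cap",np.round(np.median(P[red],0),1)); return c
  ret = ret.dtype.type(ret / rcount)
```

```bash
python3 -m jog '[{"tx":0,"ty":0,"tz":0,"ax":0.1,"ay":-0.012,"az":-0.122,"jaw":0.2},{"tx":0,"ty":0,"tz":0,"ax":0.1,"ay":-0.012,"az":-0.122,"jaw":0.2},{"tx":0,"ty":0,"tz":0,"ax":0.1,"ay":-0.012,"az":-0.122,"jaw":0.2},{"tx":2,"ty":16,"tz":1,"ax":0,"ay":0,"az":0,"jaw":0.2},{"tx":2,"ty":16,"tz":1,"ax":0,"ay":0,"az":0,"jaw":0.2}]'
python3 - <<'E'
from b import *
c=capture("side"); cv2.imwrite("pics/s2.png",cv2.resize(c["color"][100:320,150:450,::-1],None,fx=2.6,fy=2.6))
go([541,-163,17],92,38)
E
```

```text
time_s: 7.0
eef_pos: [541.6, -159.7, 18.9]
ee_rot: [-0.235, 0.656, 0.681, 0.225]
force: [-0.5, -0.6, -0.1]
grip_width: 0.395
grip_force: 0.0
t 7.05 pos [ 543.  -159.2   19. ] F [0.5 0.9 1. ] w 0.4 j [-0.71  0.85  1.37  0.47  1.43 -0.94]
TURN [-0.003  0.     0.003]  SHIFT(target axes) [-4.2 -2.1 -0.7]  SHIFT(now axes) [-4.2 -2.1 -0.7]
```

View pics/s2.png

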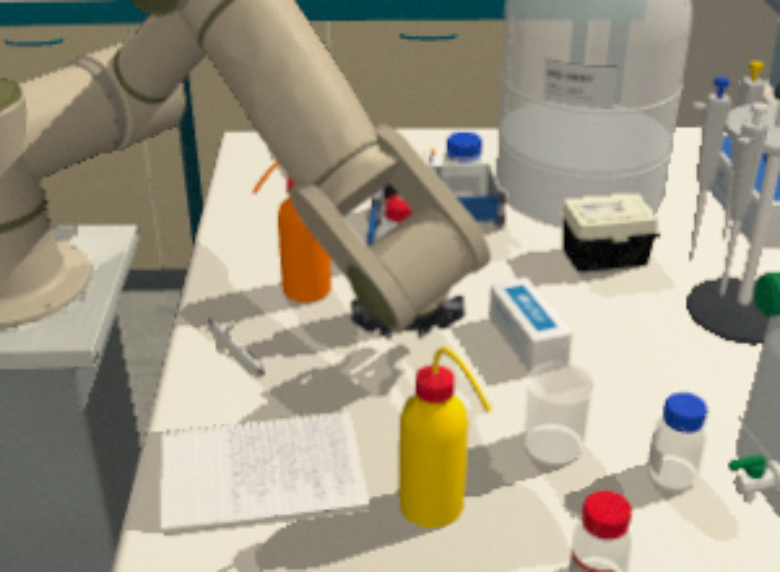

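The picture shows the bottle cap at (397,208), with the gripper squarely behind it at (410,310). The forearm will pass over the orange look-alike, so I'll check that clearance with a quick kinematic fit.

```bash
cat > k.py <<'E'
from h import *
from scipy.optimize import least_squares
J=np.array([[-1.345,.313,1.498,0,1.331,-.223],[-1.31,.55,1.30,.44,1.83,-.88],[-1.02,.79,1.43,.58,1.39,-.83],[-.91,.77,1.56,.65,1.25,-.82],[-.84,.72,1.68,.70,1.17,-.83],[-.71,.85,1.37,.47,1.43,-.94]])
X=np.array([[227.8,-473,231.3],[337.9,-400.9,230.3],[483.4,-305.2,42.4],[511.3,-225.6,18.3],[508.9,-167.8,18.1],[543,-159.2,19]])
T=[Rt(24.4,0)]+[Rt(65,40)]*4+[Rt(92,38)]
rz=lambda a:Ro.from_euler("z",a).as_matrix(); ry=lambda a:Ro.from_euler("y",a).as_matrix()
def fk(q,p):
    a,d,h,L1,e,L2,w,Lt=p; A=rz(q[0]); s=A@[a,d,h]; B=A@ry(q[1]); el=s+B@[0,0,L1]; C=B@ry(q[2]); wr=el+C@[e,0,L2]; D=C@rz(q[3])@ry(q[4]); return s,el,wr,wr+D@[0,w,Lt],D@rz(q[5])
p0=[0,100,300,400,0,400,0,200]
r=least_squares(lambda p:np.concatenate([fk(q,p)[3]-x for q,x in zip(J,X)]+[0.02*(p-p0)]),p0)
E
python3 - <<'E'
from k import *
np.set_printoptions(precision=2,suppress=True)
print(r.x); 
for q,x,t in zip(J,X,T): f=fk(q,r.x); print(f[3]-x, f[4][:,2]-t[:,2], "el",f[1],"wr",f[2])
E
```

```text
[  4.88 121.08 198.38 435.64  34.71 392.06  -4.59 254.86]
[ 0.24  0.61 -0.29] [-0.  0.  0.] el [ 149.13 -108.38  612.86] wr [ 232.54 -471.47  485.87]
[-1.04 -0.96 -0.07] [ 0.   -0.01 -0.  ] el [ 176.96 -193.5   569.77] wr [ 271.67 -548.38  428.36]
[2.51 0.6  1.18] [0. 0. 0.] el [ 267.69 -204.48  505.  ] wr [ 420.15 -452.71  240.33]
[-0.77 -1.32  0.78] [ 0. -0.  0.] el [ 284.71 -168.97  511.13] wr [ 444.59 -374.63  216.08]
[ 0.91  1.67 -1.3 ] [-0.  0.  0.] el [ 285.15 -136.72  525.9 ] wr [ 444.82 -314.86  213.35]
[-1.92 -0.92 -0.26] [-0.01 -0.    0.  ] el [ 330.83 -124.7   485.9 ] wr [ 551.75 -314.58  221.23]
```

```bash
python3 - <<'E'
from k import *
np.set_printoptions(precision=2,suppress=True)
lo=[-2.94,-.97,.19,-1.23,.02,-2.88]; hi=[2.94,2.17,2.56,4.37,3.11,2.88]
def ik(x,t,q0): 
    s=least_squares(lambda q:np.r_[fk(q,r.x)[3]-x,200*(fk(q,r.x)[4]-Tt).ravel()],q0,bounds=(lo,hi)); return s
h6=fk(J[5],r.x)[4]; off=h6.T@T[5]; print(off)
for tilt in(38,32,28):
  q=J[5]
  for y in(-100,-40,20,70,123):
    Tt=Rt(92,tilt)@off.T.round(); s=ik(np.array([545+ (y+160)*12/283,y,17]),tilt,q); q=s.x; S,E,W,P,_=fk(q,r.x)
    # forearm axis over orange bottle
    u=np.linspace(0,1,200)[:,None]; L=E+u*(W-E)
    pts=np.array([[424,-22,176]]+[[424-20*k,-22-33*k,212] for k in(.5,1,1.5,2)])
    print(tilt,y,"cost",round(s.cost,2),q,"wr",W,"d",[round(np.linalg.norm(L-p,axis=1).min()) for p in pts])
E
```

```text
[[-0.   -1.   -0.01]
 [ 1.   -0.   -0.  ]
 [-0.   -0.01  1.  ]]
38 -100 cost 0.0 [-0.63  0.81  1.45  0.52  1.35 -0.9 ] wr [ 556.55 -254.45  219.58] d [231, 199, 190, 182, 176]
38 -40 cost 0.0 [-0.54  0.78  1.52  0.57  1.29 -0.86] wr [ 558.98 -194.34  219.67] d [196, 166, 160, 156, 155]
38 20 cost 0.0 [-0.45  0.76  1.57  0.62  1.23 -0.82] wr [ 561.38 -134.23  219.76] d [164, 138, 137, 140, 144]
38 70 cost 0.0 [-0.36  0.75  1.6   0.66  1.18 -0.78] wr [563.36 -84.12 219.85] d [144, 124, 129, 137, 148]
38 123 cost 0.0 [-0.27  0.74  1.61  0.7   1.14 -0.72] wr [565.42 -31.   219.95] d [137, 124, 136, 149, 164]
32 -100 cost 0.0 [-0.6   0.77  1.49  0.46  1.27 -0.86] wr [ 555.65 -232.31  234.72] d [224, 192, 184, 178, 174]
32 -40 cost 0.0 [-0.51  0.74  1.55  0.51  1.21 -0.81] wr [ 558.04 -172.18  234.81] d [190, 161, 157, 155, 156]
32 20 cost 0.0 [-0.41  0.72  1.59  0.55  1.15 -0.76] wr [ 560.4  -112.03  234.9 ] d [161, 136, 138, 143, 150]
32 70 cost 0.0 [-0.33  0.71  1.61  0.59  1.11 -0.7 ] wr [562.33 -61.9  234.99] d [147, 128, 136, 146, 158]
32 123 cost 0.0 [-0.23  0.71  1.61  0.62  1.07 -0.64] wr [564.35  -8.76 235.08] d [146, 135, 148, 163, 178]
28 -100 cost 0.0 [-0.58  0.75  1.51  0.42  1.22 -0.83] wr [ 555.   -216.71  243.49] d [219, 187, 180, 175, 172]
28 -40 cost 0.0 [-0.48  0.72  1.56  0.46  1.16 -0.77] wr [ 557.36 -156.56  243.57] d [186, 157, 154, 154, 156]
28 20 cost 0.0 [-0.39  0.7   1.6   0.5   1.11 -0.71] wr [559.68 -96.39 243.67] d [159, 136, 140, 146, 154]
28 70 cost 0.0 [-0.3   0.69  1.61  0.53  1.07 -0.65] wr [561.59 -46.25 243.75] d [149, 132, 141, 153, 165]
28 123 cost 0.0 [-0.2   0.69  1.61  0.56  1.03 -0.58] wr [563.57   6.9  243.83] d [153, 144, 158, 173, 188]
```

```bash
python3 -m jog '[{"tx":14,"ty":0,"tz":11,"ax":0,"ay":0,"az":0,"jaw":0.2},{"tx":4,"ty":0,"tz":3,"ax":0,"ay":0,"az":0,"jaw":0.2},{"tx":7,"ty":1,"tz":5.5,"ax":0,"ay":0,"az":0,"jaw":0.2},{"tx":13,"ty":2.5,"tz":10,"ax":0,"ay":0,"az":0,"jaw":0.2},{"tx":15,"ty":3,"tz":12,"ax":0,"ay":0,"az":0,"jaw":0.2}]'
python3 -m jog '[{"tx":15,"ty":3,"tz":12,"ax":0,"ay":0,"az":0,"jaw":0.2},{"tx":15,"ty":3,"tz":12,"ax":0,"ay":0,"az":0,"jaw":0.2},{"tx":15,"ty":3,"tz":12,"ax":0,"ay":0,"az":0,"jaw":0.2},{"tx":11,"ty":2,"tz":8.5,"ax":0,"ay":0,"az":0,"jaw":0.2},{"tx":5,"ty":1,"tz":4,"ax":0,"ay":0,"az":0,"jaw":0.2}]'
python3 - <<'E'
from b import *
go([561,30,17],93,38)
bottle("side",[555,20]); c=bottle("top",[555,20]); cv2.imwrite("pics/t3.png",cv2.resize(c["color"][130:290,200:400,::-1],None,fx=3.5,fy=3.5,interpolation=cv2.INTER_CUBIC))
for n in("top","side"):
  for q,z in(("place_home",0),("bottle_station",0),("gate_end",36),("gate_hinge",36),("bottle_foot",0)):
    c=capture(n)
    for x in place_of(q,n)[:2]: print(n,q,round(x["conf"],2),np.round(at_z(c,x["centre"],z),1))
E
```

```text
time_s: 7.68
eef_pos: [545.2, -90.6, 19.0]
ee_rot: [-0.235, 0.655, 0.681, 0.225]
force: [-1.0, -1.9, 0.8]
grip_width: 0.401
grip_force: 0.9
time_s: 8.3
eef_pos: [554.0, -12.4, 18.3]
ee_rot: [-0.235, 0.655, 0.682, 0.225]
force: [-0.3, -3.2, 2.8]
grip_width: 0.399
grip_force: 1.5
t 8.3 pos [554.  -12.4  18.3] F [-0.3 -3.2  2.8] w 0.4 j [-0.49  0.77  1.54  0.59  1.27 -0.84]
TURN [ 0.006 -0.    -0.01 ]  SHIFT(target axes) [32.3  9.2 26.9]  SHIFT(now axes) [32.4  8.7 26.9]
side bottle 0 [555.  20.] nan cap [541.5  11.9 172.3]
top bottle 1 [553.3  22.6] 0.0 cap [559.3  26.1 173.2]
top place_home 0.86 [566.3 157.3   0. ]
top place_home 0.62 [ 688.9 -159.1    0. ]
top bottle_station 0.76 [609.6 157.9   0. ]
top gate_end 0.57 [497.7  22.5  36. ]
top gate_hinge 0.63 [510.7 107.6  36. ]
top bottle_foot 0.91 [550.9  21.6   0. ]
top bottle_foot 0.82 [ 558.  -432.1    0. ]
side gate_hinge 0.36 [ 680.2 -404.8   36. ]
side bottle_foot 0.81 [ 559.  -443.3    0. ]
side bottle_foot 0.61 [421.6 -33.5   0. ]b.py:15: RuntimeWarning: Mean of empty slice.
  print(n,"bottle",len(Q),np.round(r.x,1),round(np.abs(r.fun).mean(),2),"cap",np.round(np.median(P[red],0),1)); return c
  ret = ret.dtype.type(ret / rcount)
```

View pics/t3.png

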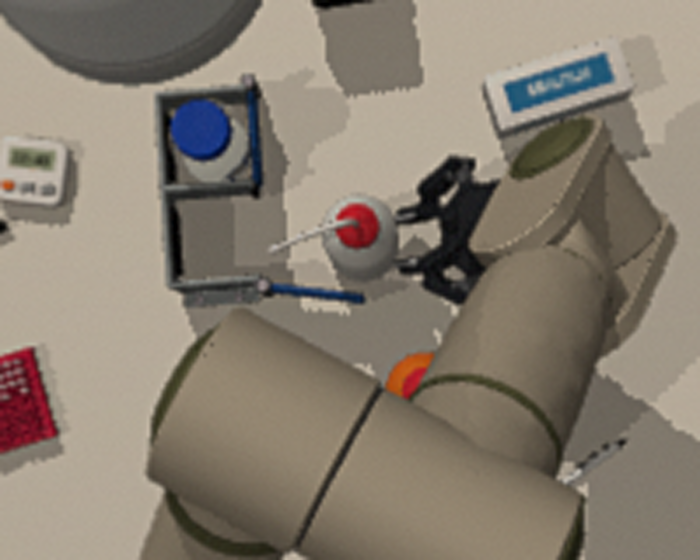

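The picture shows the bottle at (360,235) in front of the gripper, lined up with the free place at (220,240). The gate end at (362,298) is clear. I'll check the place's centre line with brightness and height profiles.

```bash
python3 - <<'E'
from b import *
c=capture("top"); P,ok=cloud(c); g=c["color"].mean(-1)
for col in(252,258,264,270):
    print(col,[(v,int(g[v,col]),int(P[v,col,2]),int(at_z(c,(col,v),66)[0])) for v in list(range(178,190))+list(range(206,218))])
E
```

```text
252 [(178, 94, 3, 616), (179, 99, 3, 612), (180, 98, -7, 609), (181, 99, 0, 606), (182, 96, -3, 603), (183, 120, 63, 600), (184, 67, 64, 596), (185, 37, 37, 593), (186, 40, 13, 590), (187, 81, 0, 587), (188, 99, 0, 584), (189, 99, -3, 580), (206, 75, 2, 526), (207, 58, 0, 523), (208, 72, 1520, 520), (209, 101, 2, 517), (210, 112, 71, 514), (211, 94, 66, 511), (212, 42, 40, 507), (213, 50, 2, 504), (214, 111, -5, 501), (215, 113, 2, 498), (216, 100, 3, 495), (217, 123, 1, 492)]
258 [(178, 137, 91, 616), (179, 137, 86, 612), (180, 131, 67, 609), (181, 130, 41, 606), (182, 83, 68, 603), (183, 73, 64, 600), (184, 47, 46, 596), (185, 37, 29, 593), (186, 55, -1, 590), (187, 97, 4, 587), (188, 100, -1, 584), (189, 97, -1, 580), (206, 98, 1, 526), (207, 98, -1, 523), (208, 95, -6, 520), (209, 96, -4, 517), (210, 120, 68, 514), (211, 67, 64, 511), (212, 45, 29, 507), (213, 93, 0, 504), (214, 81, 4, 501), (215, 72, 1520, 498), (216, 74, 0, 495), (217, 84, -2, 492)]
264 [(178, 131, 73, 615), (179, 127, 66, 612), (180, 96, 52, 609), (181, 101, 30, 606), (182, 83, 65, 603), (183, 53, 66, 599), (184, 41, 38, 596), (185, 42, 13, 593), (186, 81, -3, 590), (187, 97, 0, 587), (188, 100, -3, 583), (189, 98, 0, 580), (206, 99, 1, 526), (207, 97, -1, 523), (208, 101, -4, 520), (209, 130, 65, 517), (210, 101, 67, 514), (211, 46, 37, 510), (212, 37, 4, 507), (213, 77, 0, 504), (214, 77, 2, 501), (215, 77, 8, 498), (216, 88, -4, 495), (217, 117, -2, 491)]
270 [(178, 91, 11, 615), (179, 101, -3, 612), (180, 98, 0, 609), (181, 76, 67, 606), (182, 73, 69, 602), (183, 41, 49, 599), (184, 38, 21, 596), (185, 61, 1520, 593), (186, 117, -4, 590), (187, 119, -1, 586), (188, 117, -3, 583), (189, 116, 2, 580), (206, 101, 0, 526), (207, 96, -1, 523), (208, 82, -3, 520), (209, 117, 71, 517), (210, 68, 68, 513), (211, 42, 22, 510), (212, 68, 0, 507), (213, 75, 1, 504), (214, 75, 2, 501), (215, 72, 6, 498), (216, 83, 0, 495), (217, 116, 0, 491)]
```

```bash
python3 -m jog '[{"tx":5,"ty":2,"tz":4,"ax":0.008,"ay":0,"az":-0.01,"jaw":0.2},{"tx":10,"ty":3.5,"tz":8,"ax":0.008,"ay":0,"az":-0.01,"jaw":0.2},{"tx":10,"ty":3.5,"tz":8,"ax":0,"ay":0,"az":0,"jaw":0.2},{"tx":6,"ty":2,"tz":5,"ax":0,"ay":0,"az":0,"jaw":0.2},{"tx":0,"ty":0,"tz":0,"ax":0,"ay":0,"az":0,"jaw":0.2}]'
python3 - <<'E'
from b import *
go([563.5,28,17],93.5,38); go([559.5,103,17],93.5,38)
bottle("top",[562,62])
for x in place_of("bottle_foot","top")[:2]: print(round(x["conf"],2),at_z(capture("top"),x["centre"],0))
E
```

```text
time_s: 10.07
eef_pos: [562.6, 27.9, 17.6]
ee_rot: [-0.239, 0.646, 0.69, 0.222]
force: [0.0, -0.3, -0.3]
grip_width: 0.401
grip_force: 0.0
t 10.07 pos [562.6  27.9  17.6] F [ 0.  -0.3 -0.3] w 0.4 j [-0.42  0.78  1.53  0.61  1.25 -0.81]
TURN [-0.005 -0.001  0.003]  SHIFT(target axes) [-0.4  0.9  0.5]  SHIFT(now axes) [-0.4  0.9  0.4]
t 10.07 pos [562.6  27.9  17.6] F [ 0.  -0.3 -0.3] w 0.4 j [-0.42  0.78  1.53  0.61  1.25 -0.81]
TURN [-0.005 -0.001  0.003]  SHIFT(target axes) [58.8  1.5 46.7]  SHIFT(now axes) [58.8  1.9 46.7]
top bottle 0 [562.  62.] nan cap [566.1  64.2 174. ]
0.92 [567.10819103  68.46016439   0.        ]
0.9 [ 557.05605675 -428.69835056    0.        ]b.py:15: RuntimeWarning: Mean of empty slice.
  print(n,"bottle",len(Q),np.round(r.x,1),round(np.abs(r.fun).mean(),2),"cap",np.round(np.median(P[red],0),1)); return c
  ret = ret.dtype.type(ret / rcount)
```

```bash
python3 -m jog '[{"tx":6,"ty":0,"tz":4.7,"ax":0,"ay":0,"az":0,"jaw":0.2},{"tx":11,"ty":0.5,"tz":8.7,"ax":0,"ay":0,"az":0,"jaw":0.2},{"tx":12,"ty":0.5,"tz":9.5,"ax":0,"ay":0,"az":0,"jaw":0.2},{"tx":12,"ty":0.5,"tz":9.5,"ax":0,"ay":0,"az":0,"jaw":0.2},{"tx":9,"ty":0,"tz":7.1,"ax":0,"ay":0,"az":0,"jaw":0.2}]'
python3 -m jog '[{"tx":6,"ty":0,"tz":4.7,"ax":0,"ay":0,"az":0,"jaw":0.2},{"tx":4,"ty":0,"tz":3.2,"ax":0,"ay":0,"az":0,"jaw":0.2},{"tx":2,"ty":0,"tz":1.6,"ax":0,"ay":0,"az":0,"jaw":0.2}]'
python3 - <<'E'
from b import *
go([559,123,17],93.5,38)
c=bottle("top",[557,145]); cv2.imwrite("pics/t4.png",cv2.resize(c["color"][140:240,210:340,::-1],None,fx=5,fy=5,interpolation=cv2.INTER_CUBIC))
E
```

```text
time_s: 10.9
eef_pos: [559.9, 92.0, 17.4]
ee_rot: [-0.238, 0.646, 0.69, 0.222]
force: [1.0, -2.2, 0.4]
grip_width: 0.405
grip_force: 1.0
time_s: 11.28
eef_pos: [559.1, 106.1, 17.3]
ee_rot: [-0.238, 0.647, 0.69, 0.222]
force: [-0.5, -2.3, 0.9]
grip_width: 0.402
grip_force: 1.2
t 11.28 pos [559.1 106.1  17.3] F [-0.5 -2.3  0.9] w 0.4 j [-0.29  0.75  1.58  0.68  1.17 -0.75]
TURN [-0.004 -0.     0.002]  SHIFT(target axes) [13.2  0.9 10.6]  SHIFT(now axes) [13.2  1.  10.6]
top bottle 3 [547.4 165.5] 0.16 cap [563.1 140.6 173.9]
```

View pics/t4.png

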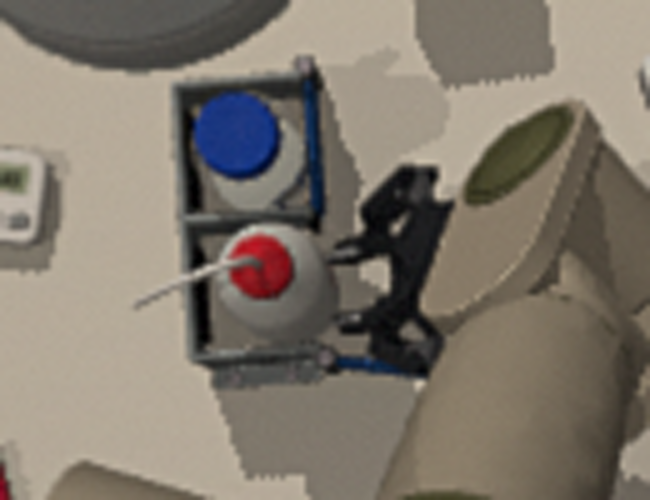

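The picture shows the bottle inside the free place, upright and centred at (275,285), with the cap at (260,267). The back pad is a few mm further on. I'll push slowly until the force rises.

```bash
python3 -m jog '[{"tx":3,"ty":0.3,"tz":2.4,"ax":0,"ay":0,"az":0,"jaw":0.2},{"tx":3,"ty":0.3,"tz":2.4,"ax":0,"ay":0,"az":0,"jaw":0.2},{"tx":2,"ty":0,"tz":1.6,"ax":0,"ay":0,"az":0,"jaw":0.2}]'
python3 -m jog '[{"tx":1.5,"ty":0,"tz":1.2,"ax":0,"ay":0,"az":0,"jaw":0.2},{"tx":1.5,"ty":0,"tz":1.2,"ax":0,"ay":0,"az":0,"jaw":0.2}]'
```

```text
time_s: 11.7
eef_pos: [559.0, 116.4, 17.1]
ee_rot: [-0.238, 0.647, 0.69, 0.222]
force: [0.2, -3.0, 1.9]
grip_width: 0.402
grip_force: 1.4
time_s: 11.95
eef_pos: [559.0, 120.0, 17.2]
ee_rot: [-0.238, 0.647, 0.69, 0.222]
force: [1.7, -4.4, 2.3]
grip_width: 0.4
grip_force: 1.3
```

```bash
python3 -m jog '[{"tx":1.2,"ty":0,"tz":1,"ax":0,"ay":0,"az":0,"jaw":0.2},{"tx":1.2,"ty":0,"tz":1,"ax":0,"ay":0,"az":0,"jaw":0.2}]'
```

```text
time_s: 12.2
eef_pos: [558.7, 123.1, 17.1]
ee_rot: [-0.238, 0.647, 0.69, 0.222]
force: [1.8, -3.9, 2.3]
grip_width: 0.4
grip_force: 1.4
```

```bash
python3 -m jog '[{"tx":1.2,"ty":0,"tz":1,"ax":0,"ay":0,"az":0,"jaw":0.2},{"tx":0.8,"ty":0,"tz":0.6,"ax":0,"ay":0,"az":0,"jaw":0.2}]'; python3 - <<'E'
from b import *
go([559,123,17],93.5,38)
E
```

```text
time_s: 12.45
eef_pos: [558.8, 124.9, 17.0]
ee_rot: [-0.237, 0.647, 0.69, 0.222]
force: [1.0, -12.6, 4.4]
grip_width: 0.399
grip_force: 5.4
t 12.45 pos [558.8 124.9  17. ] F [  1.  -12.6   4.4] w 0.4 j [-0.26  0.75  1.59  0.69  1.15 -0.73]
TURN [-0.003  0.002  0.003]  SHIFT(target axes) [-1.5  0.1 -1.2]  SHIFT(now axes) [-1.5  0.1 -1.2]
```

```bash
python3 -m jog '[{"tx":0.6,"ty":0,"tz":0.5,"ax":0,"ay":0,"az":0,"jaw":0.2},{"tx":0,"ty":0,"tz":0,"ax":0,"ay":0,"az":0,"jaw":0.2}]'
python3 -m jog '[{"tx":-8,"ty":0,"tz":-6.3,"ax":0,"ay":0,"az":0,"jaw":0.2},{"tx":-20,"ty":0,"tz":-15.7,"ax":0,"ay":0,"az":0,"jaw":0.2},{"tx":-32,"ty":0,"tz":-25,"ax":0,"ay":0,"az":0,"jaw":0.2},{"tx":-32,"ty":0,"tz":-25,"ax":0,"ay":0,"az":0,"jaw":0.2},{"tx":-32,"ty":0,"tz":-25,"ax":0,"ay":0,"az":0,"jaw":0.2}]'
python3 - <<'E'
from b import *
go([440,-20,150],60,40)
c=bottle("top",[557,157]);bottle("side",[557,157])
P,ok=cloud(c); C=c["color"].astype(int)
m=ok&(C[...,2]>C[...,0]+25)&(P[...,2]>45)&(P[...,2]<66)&(P[...,0]>440)&(P[...,0]<560)&(P[...,1]>-20)&(P[...,1]<140); Q=P[m]; print(np.round(Q[np.argsort(Q[:,1])][::6],0))
for q in("gate_end","gate_hinge"):
  for x in place_of(q,"top")[:2]: print(q,round(x["conf"],2),np.round(at_z(c,x["centre"],36),1))
cv2.imwrite("pics/t5.png",cv2.resize(c["color"][140:240,210:340,::-1],None,fx=5,fy=5,interpolation=cv2.INTER_CUBIC))
E
```

```text
time_s: 12.7
eef_pos: [558.9, 125.0, 17.0]
ee_rot: [-0.237, 0.647, 0.69, 0.222]
force: [1.1, -13.0, 4.8]
grip_width: 0.402
grip_force: 6.6
time_s: 13.32
eef_pos: [568.0, -31.4, 16.6]
ee_rot: [-0.239, 0.646, 0.69, 0.222]
force: [0.4, 0.6, 0.4]
grip_width: 0.398
grip_force: 0.0
t 13.32 pos [568.  -31.4  16.6] F [0.4 0.6 0.4] w 0.4 j [-0.51  0.81  1.46  0.56  1.32 -0.84]
TURN [-0.374  0.033  0.456]  SHIFT(target axes) [  44.3 -116.5 -137. ]  SHIFT(now axes) [  97.6 -127.4  -92.4]
top bottle 9 [556.8 170.9] 2.17 cap [562.7 160.1 173.9]
side bottle 125 [558.  156.2] 2.36 cap [nan nan nan]
[[498.  25.  55.]
 [498.  34.  59.]
 [498.  44.  57.]
 [501.  53.  59.]
 [505.  62.  59.]
 [505.  72.  59.]
 [508.  81.  58.]
 [505.  91.  59.]
 [509.  98.  51.]]
gate_end 0.69 [ 688.9 -355.9   36. ]
gate_end 0.5 [489.9  15.5  36. ]
gate_hinge 0.72 [509.1 103.4  36. ]
  return _methods._mean(a, axis=axis, dtype=dtype,
  ret = um.true_divide(
```

View pics/t5.png

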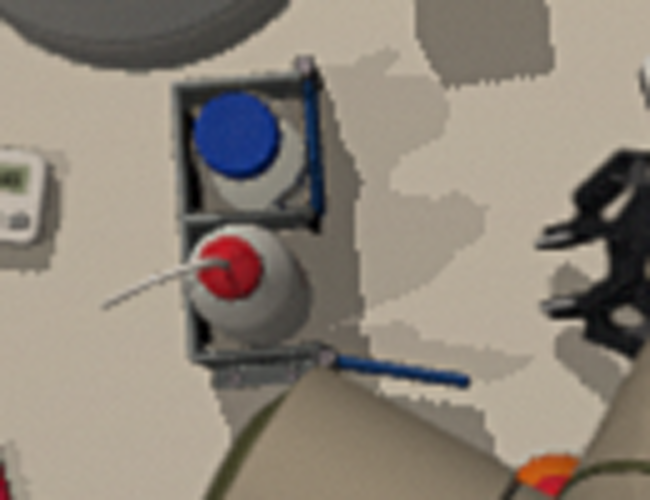

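The picture shows the bottle home, foot about (558,156), touching the back pad at left with its cap at (230,265). The gate is still open, from (330,357) to (467,380). Next I'll check reach for the gate strokes: first with a vertical tool on the -x side of the gate, then tilted, pushing +y.

```bash
python3 - <<'E'
from k import *
np.set_printoptions(precision=2,suppress=True)
off=np.array([[0,-1,0],[1,0,0],[0,0,1.]])
lo=[-2.94,-.97,.19,-1.23,.02,-2.88]; hi=[2.94,2.17,2.56,4.37,3.11,2.88]
q=np.array([-.51,.81,1.46,.56,1.32,-.84])
for x,t in(([568,-31,17],38),([568,-31,150],0),([568,66,150],0),([465,66,150],0),([465,66,30],0),([540,66,30],0),([540,70,30],25),([570,95,30],25)):
    Tt=Rt(93,t)@off.T
    s=least_squares(lambda q:np.r_[fk(q,r.x)[3]-x,200*(fk(q,r.x)[4]-Tt).ravel()],q,bounds=(lo,hi)); q=s.x; print(x,t,round(s.cost,2),q,"wr",fk(q,r.x)[2].round())
go([568,-31,150],93,0)
T0=Rt(93,0)
for d in((0,97,0),(-103,0,0)): print(d,np.round(T0.T@d,1))
E
```

```text
[568, -31, 17] 38 0.0 [-0.51  0.81  1.47  0.57  1.31 -0.84] wr [ 579. -185.  220.]
[568, -31, 150] 0 0.0 [-0.26  0.48  1.48 -0.    1.19 -0.31] wr [569. -27. 405.]
[568, 66, 150] 0 0.0 [-0.09  0.49  1.47  0.    1.19 -0.14] wr [568.  71. 405.]
[465, 66, 150] 0 0.0 [-0.11  0.28  1.78 -0.    1.09 -0.16] wr [466.  71. 405.]
[465, 66, 30] 0 0.0 [-0.11  0.47  1.89  0.    0.79 -0.16] wr [466.  71. 285.]
[540, 66, 30] 0 0.0 [-0.09  0.6   1.66  0.    0.89 -0.15] wr [540.  71. 285.]
[540, 70, 30] 25 0.0 [-0.28  0.64  1.65  0.48  1.05 -0.62] wr [548. -34. 263.]
[570, 95, 30] 25 0.0 [-0.23  0.69  1.56  0.48  1.07 -0.55] wr [578.  -9. 263.]
t 13.53 pos [568.1 -30.4  16.5] F [-0.2  0.4  0.3] w 0.4 j [-0.51  0.81  1.46  0.56  1.32 -0.84]
TURN [-0.01 -0.67  0.01]  SHIFT(target axes) [  -0.6   -0.1 -133.5]  SHIFT(now axes) [  81.9   -0.5 -105.4]
(0, 97, 0) [96.9  5.1  0. ]
(-103, 0, 0) [   5.4 -102.9    0. ]
```

```bash
python3 -m jog '[{"tx":27,"ty":0,"tz":-35,"ax":0,"ay":0,"az":0,"jaw":1},{"tx":27,"ty":0,"tz":-35,"ax":0,"ay":0,"az":0,"jaw":1},{"tx":27,"ty":0,"tz":-35,"ax":0,"ay":0,"az":0,"jaw":1},{"tx":0,"ty":0,"tz":0,"ax":0,"ay":-0.168,"az":0,"jaw":1},{"tx":0,"ty":0,"tz":0,"ax":0,"ay":-0.168,"az":0,"jaw":1}]' 30
python3 -m jog '[{"tx":0,"ty":0,"tz":0,"ax":0,"ay":-0.168,"az":0,"jaw":1},{"tx":0,"ty":0,"tz":0,"ax":0,"ay":-0.168,"az":0,"jaw":1},{"tx":48,"ty":0,"tz":0,"ax":0,"ay":0,"az":0,"jaw":1},{"tx":48,"ty":0,"tz":0,"ax":0,"ay":0,"az":0,"jaw":1},{"tx":0,"ty":0,"tz":0,"ax":0,"ay":0,"az":0,"jaw":1}]'
python3 - <<'E'
from h import *
go([465,66,150],93,0)
E
```

```text
time_s: 14.15
eef_pos: [568.6, -30.4, 149.9]
ee_rot: [-0.118, 0.674, 0.721, 0.109]
force: [-0.4, -0.9, -0.8]
grip_width: 0.001
grip_force: 0.0
time_s: 14.78
eef_pos: [561.2, 68.5, 148.4]
ee_rot: [0.002, 0.682, 0.732, -0.004]
force: [-0.6, -0.8, -0.2]
grip_width: 0.002
grip_force: 0.0
t 14.78 pos [561.2  68.5 148.4] F [-0.6 -0.8 -0.2] w 0.0 j [-0.08  0.48  1.48 -0.01  1.18 -0.15]
TURN [-0.003  0.007  0.019]  SHIFT(target axes) [  2.6 -96.2  -1.6]  SHIFT(now axes) [  4.4 -96.2  -1.4]
```

```bash
python3 -m jog '[{"tx":2,"ty":-48,"tz":0,"ax":0,"ay":0,"az":0,"jaw":1},{"tx":2,"ty":-48,"tz":0,"ax":0,"ay":0,"az":0,"jaw":1},{"tx":0,"ty":0,"tz":40,"ax":0,"ay":0,"az":0,"jaw":1},{"tx":0,"ty":0,"tz":40,"ax":0,"ay":0,"az":0,"jaw":1},{"tx":0,"ty":0,"tz":38,"ax":0,"ay":0,"az":0,"jaw":1}]'
python3 -m jog '[{"tx":0,"ty":10,"tz":0,"ax":0,"ay":0,"az":0,"jaw":1},{"tx":0,"ty":6,"tz":0,"ax":0,"ay":0,"az":0,"jaw":1},{"tx":0,"ty":8,"tz":0,"ax":0,"ay":0,"az":0,"jaw":1},{"tx":0,"ty":8,"tz":0,"ax":0,"ay":0,"az":0,"jaw":1}]'
python3 - <<'E'
from b import *
go([540,66,30],93,0)
c=capture("top");P,ok=cloud(c); C=c["color"].astype(int)
m=ok&(C[...,2]>C[...,0]+25)&(P[...,2]>45)&(P[...,2]<66)&(P[...,0]>440)&(P[...,0]<600)&(P[...,1]>-20)&(P[...,1]<115); Q=P[m]; print(len(Q),np.round(Q[np.argsort(Q[:,1])][::6],0))
E
```

```text
time_s: 15.4
eef_pos: [465.7, 61.2, 29.7]
ee_rot: [0.002, 0.684, 0.73, -0.004]
force: [-0.2, 0.8, -0.3]
grip_width: 0.002
grip_force: 0.0
time_s: 15.9
eef_pos: [499.1, 63.1, 31.7]
ee_rot: [0.003, 0.684, 0.73, -0.003]
force: [-2.0, -1.4, 1.5]
grip_width: 0.002
grip_force: 1.1
t 15.9 pos [499.1  63.1  31.7] F [-2.  -1.4  1.5] w 0.0 j [-0.1   0.52  1.78 -0.01  0.84 -0.16]
TURN [-0.001  0.009  0.013]  SHIFT(target axes) [ 0.7 41.   1.7]  SHIFT(now axes) [ 0.2 41.   1.6]
0 []
```

```bash
python3 -m jog '[{"tx":0,"ty":9,"tz":0,"ax":0,"ay":0,"az":0,"jaw":1},{"tx":0,"ty":9,"tz":0,"ax":0,"ay":0,"az":0,"jaw":1},{"tx":0,"ty":9,"tz":0,"ax":0,"ay":0,"az":0,"jaw":1},{"tx":0,"ty":9,"tz":0,"ax":0,"ay":0,"az":0,"jaw":1},{"tx":0,"ty":9,"tz":0,"ax":0,"ay":0,"az":0,"jaw":1}]'
python3 - <<'E'
from b import *
go([565,66,30],93,0)
c=capture("top"); cv2.imwrite("pics/t6.png",cv2.resize(c["color"][140:240,210:340,::-1],None,fx=5,fy=5,interpolation=cv2.INTER_CUBIC))
c=capture("side"); cv2.imwrite("pics/s6.png",cv2.resize(c["color"][120:240,230:380,::-1],None,fx=5,fy=5,interpolation=cv2.INTER_CUBIC))
a=cv2.imread("pics/t6.png");b=cv2.imread("pics/s6.png");a=cv2.resize(a,(400,308));b=cv2.resize(b,(385,308));cv2.imwrite("pics/ts6.png",np.hstack([a,b]))
E
```

```text
time_s: 16.58
eef_pos: [544.0, 66.1, 30.8]
ee_rot: [0.003, 0.684, 0.73, -0.003]
force: [-1.4, -0.8, 0.4]
grip_width: 0.002
grip_force: 0.6
t 16.57 pos [544.   66.1  30.8] F [-1.4 -0.8  0.4] w 0.0 j [-0.09  0.6   1.64 -0.01  0.9  -0.15]
TURN [-0.001  0.009  0.013]  SHIFT(target axes) [-1.2 21.   0.8]  SHIFT(now axes) [-1.5 21.   0.7]
```

View pics/ts6.png

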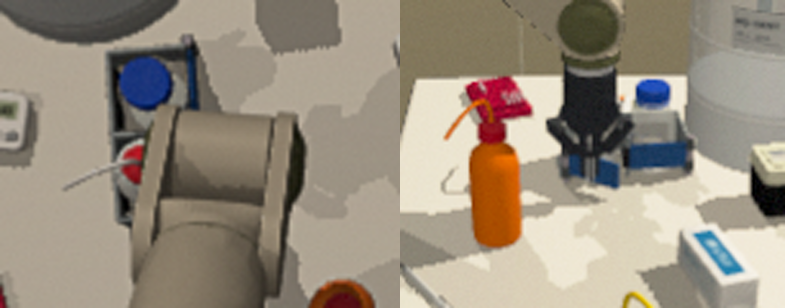

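The picture shows the gate partly swung, with the blue panel behind the fingertips at (575–615,175). The bottle is still home. Next I'll tilt and push the gate in.

```bash
python3 -m jog '[{"tx":0,"ty":0,"tz":0,"ax":0,"ay":0.145,"az":0,"jaw":1},{"tx":0,"ty":0,"tz":0,"ax":0,"ay":0.145,"az":0,"jaw":1},{"tx":0,"ty":0,"tz":0,"ax":0,"ay":0.145,"az":0,"jaw":1},{"tx":6,"ty":4,"tz":3,"ax":0,"ay":0,"az":0,"jaw":1}]'
python3 -m jog '[{"tx":6,"ty":4,"tz":3,"ax":0,"ay":0,"az":0,"jaw":1},{"tx":6,"ty":4,"tz":3,"ax":0,"ay":0,"az":0,"jaw":1},{"tx":5,"ty":4,"tz":2.5,"ax":0,"ay":0,"az":0,"jaw":1},{"tx":3,"ty":2,"tz":1.5,"ax":0,"ay":0,"az":0,"jaw":1}]'
python3 - <<'E'
from b import *
go([563,101,32],93,25)
E
```

```text
time_s: 17.18
eef_pos: [547.2, 71.4, 30.0]
ee_rot: [-0.155, 0.67, 0.712, 0.144]
force: [-0.2, -2.9, 0.1]
grip_width: -0.005
grip_force: 1.4
time_s: 17.68
eef_pos: [559.3, 97.2, 29.7]
ee_rot: [-0.155, 0.668, 0.714, 0.144]
force: [-1.1, -2.3, 0.3]
grip_width: -0.001
grip_force: 0.6
t 17.68 pos [559.3  97.2  29.7] F [-1.1 -2.3  0.3] w -0.0 j [-0.22  0.67  1.59  0.47  1.06 -0.56]
TURN [-0.008  0.01   0.012]  SHIFT(target axes) [ 4.3  3.9 -0.6]  SHIFT(now axes) [ 4.2  3.9 -0.7]
```

```bash
python3 -m jog '[{"tx":2,"ty":3,"tz":1,"ax":0,"ay":0,"az":0,"jaw":1},{"tx":2,"ty":2,"tz":1,"ax":0,"ay":0,"az":0,"jaw":1}]'
python3 -m jog '[{"tx":1.4,"ty":1,"tz":0.6,"ax":0,"ay":0,"az":0,"jaw":1},{"tx":0,"ty":0,"tz":0,"ax":0,"ay":0,"az":0,"jaw":1}]'
```

```text
time_s: 17.92
eef_pos: [564.2, 101.1, 29.5]
ee_rot: [-0.155, 0.668, 0.713, 0.144]
force: [-1.2, -1.5, -0.3]
grip_width: -0.004
grip_force: 0.6
time_s: 18.18
eef_pos: [565.0, 102.7, 29.5]
ee_rot: [-0.155, 0.668, 0.713, 0.144]
force: [0.0, -0.9, -0.3]
grip_width: -0.002
grip_force: 0.1
```

Force is still low, so I'll continue in small steps.

```bash
python3 -m jog '[{"tx":1.4,"ty":0,"tz":0.6,"ax":0,"ay":0,"az":0,"jaw":1},{"tx":1.4,"ty":0,"tz":0.6,"ax":0,"ay":0,"az":0,"jaw":1}]'
python3 -m jog '[{"tx":1,"ty":0,"tz":0.4,"ax":0,"ay":0,"az":0,"jaw":1},{"tx":1,"ty":0,"tz":0.4,"ax":0,"ay":0,"az":0,"jaw":1}]'
```

```text
time_s: 18.42
eef_pos: [565.0, 104.6, 29.5]
ee_rot: [-0.154, 0.668, 0.713, 0.144]
force: [-1.5, -12.9, 1.4]
grip_width: -0.001
grip_force: 6.0
time_s: 18.68
eef_pos: [565.1, 104.9, 29.5]
ee_rot: [-0.153, 0.669, 0.714, 0.143]
force: [-3.0, -20.7, 2.3]
grip_width: 0.002
grip_force: 10.8
```

```bash
python3 -m jog '[{"tx":-3,"ty":0,"tz":-1.4,"ax":0,"ay":0,"az":0,"jaw":1},{"tx":-15,"ty":0,"tz":-7,"ax":0,"ay":0,"az":0,"jaw":1},{"tx":-40,"ty":0,"tz":-19,"ax":0,"ay":0,"az":0,"jaw":1},{"tx":-40,"ty":0,"tz":-19,"ax":0,"ay":0,"az":0,"jaw":1},{"tx":-40,"ty":0,"tz":-19,"ax":0,"ay":0,"az":0,"jaw":1}]'
python3 -m jog '[{"tx":-12,"ty":0,"tz":-45,"ax":0,"ay":0,"az":0,"jaw":1},{"tx":0,"ty":0,"tz":-50,"ax":0,"ay":0,"az":0,"jaw":1},{"tx":0,"ty":0,"tz":-50,"ax":0,"ay":0,"az":0,"jaw":1},{"tx":0,"ty":0,"tz":0,"ax":0,"ay":0,"az":0,"jaw":1},{"tx":0,"ty":0,"tz":0,"ax":0,"ay":0,"az":0,"jaw":1}]'
python3 - <<'E'
from b import *
go([563,101,32],93,25)
for n in("top","side"):
    c=capture(n);P,ok=cloud(c); C=c["color"].astype(int)
    m=ok&(C[...,2]>C[...,0]+25)&(P[...,2]>12)&(P[...,2]<66)&(P[...,0]>470)&(P[...,0]<720)&(P[...,1]>-20)&(P[...,1]<140); Q=P[m]
    print(n,len(Q))
    for lo in range(480,710,20):
        s=Q[(Q[:,0]>=lo)&(Q[:,0]<lo+20)]
        if len(s): print(lo,len(s),np.round(np.median(s,0),0),"y",np.round(np.percentile(s[:,1],[10,90])))
    red=ok&(C[...,0]>140)&(C[...,1]<60)&(C[...,2]<60)&(np.hypot(P[...,0]-557,P[...,1]-157)<60)&(P[...,2]>140); print("cap",np.median(P[red],0))
    bottle(n,[557,157],70)
    for q,z in(("bottle_foot",0),("gate_hinge",36),("gate_end",36),("film_box",0),("beaker",0),("timer",0),("parked_bottle",0)):
        for x in place_of(q,n)[:1]: print(q,round(x["conf"],2),np.round(at_z(c,x["centre"],z)))
E
```

```text
time_s: 19.3
eef_pos: [574.5, -46.5, 32.3]
ee_rot: [-0.155, 0.668, 0.713, 0.144]
force: [0.5, -0.0, -0.3]
grip_width: -0.001
grip_force: 0.0
time_s: 19.92
eef_pos: [578.9, -115.3, 158.3]
ee_rot: [-0.156, 0.668, 0.713, 0.144]
force: [0.1, -0.5, -1.4]
grip_width: 0.001
grip_force: 0.0
t 19.93 pos [ 578.9 -115.3  158.3] F [ 0.1 -0.5 -1.4] w 0.0 j [-0.55  0.62  1.29  0.35  1.5  -0.68]
TURN [-0.008  0.009  0.01 ]  SHIFT(target axes) [143.1  -4.5 206.1]  SHIFT(now axes) [144.9  -1.4 204.8]
top 97
520 12 [531. 111.  55.] y [110. 114.]
540 12 [550. 113.  55.] y [111. 114.]
560 9 [572. 114.  56.] y [113. 117.]
580 11 [589. 117.  55.] y [114. 117.]
600 8 [613. 117.  56.] y [117. 120.]
620 12 [629. 119.  56.] y [117. 121.]
640 16 [652. 120.  56.] y [118. 123.]
660 12 [671. 122.  56.] y [120. 124.]
680 5 [685. 123.  54.] y [121. 124.]
cap [563.23440817 160.58478925 173.23520019]
top bottle 1 [570.5 164.9] 0.0 cap [563.6 161.  172.8]
bottle_foot 0.95 [553. 153.   0.]
gate_hinge 0.8 [505. 113.  36.]
gate_end 0.68 [588. 129.  36.]
film_box 0.66 [ 680. -158.    0.]
beaker 0.67 [ 700. -361.    0.]
timer 0.67 [630. 337.   0.]
parked_bottle 0.61 [653. 157.   0.]
side 332
500 7 [519. 106.  35.] y [104. 110.]
520 49 [530. 109.  39.] y [104. 112.]
540 49 [550. 111.  36.] y [107. 115.]
560 45 [569. 110.  37.] y [106. 114.]
580 11 [584. 113.  26.] y [107. 117.]
600 9 [619. 115.  22.] y [112. 118.]
620 39 [630. 116.  35.] y [112. 122.]
640 43 [649. 117.  37.] y [113. 120.]
660 49 [670. 118.  39.] y [116. 124.]
680 31 [686. 119.  36.] y [116. 122.]
cap [553.87157677 141.01778055 157.91175742]
side bottle 7 [558.2 157.7] 0.79 cap [555.4 133.7 157.2]
bottle_foot 0.56 [423. -35.   0.]
gate_hinge 0.86 [517.  91.  36.]
gate_end 0.49 [613. 126.  36.]
film_box 0.71 [ 696. -158.    0.]
beaker 0.91 [ 689. -358.   -0.]
```

```bash
python3 -c "
from rig import finish_job; print(finish_job())"
```

```text
the job is handed in; nothing more can be done
None
```

The red-capped wash bottle is upright and fully home against the back pad. The blue gate is pushed shut against its stop behind the bottle, and the hand is clear. I handed the job in at about 20 s.

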